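# Pack two spice jars into the folding carrier

### The arm

A 7-joint arm with a two-finger parallel gripper is mounted at the origin on a cart in front of the work surface, level with it; the furniture and walls round the work are solid. World frame = base frame: x ahead of the robot, y to its left, z up, the work surface at z = 0. Lengths are in m, angles in rad, forces in N, time in s.
With the tool pointing down it reaches from about 0.4 to 0.875 m from the base axis. Payload 4.4 kg.
Tool frame: the origin (TCP) lies midway between the tips of the shut fingers; the grasp point (between the pads) lies 19 mm behind it; z points along the fingers, y is the line along which they close (so a half turn about z gives the same grasp; the last joint's range is limited). The gripper opens to 85 mm and grips with 20 to 120 N. Pads are 22 mm wide; open, the fingers measure 114 mm over their backs; the gripper's body (76 mm by 85 mm) begins 54 mm behind the grasp point. The pads swing forward as they close: fully open they stand 13 mm farther back than shut.
Start: joints at [1.233, 0.628, 0.038, 1.517, -0.027, 0.996, -0.02], TCP at [0.175, -0.626, 0.231] pointing down, gripper open.
Joint ranges: [-3.06, 3.06], [-0.37, 2.12], [-1.25, 1.32], [0.18, 2.47], [-1.1, 4.24], [0.23, 1.98], [-2.94, 2.94]. Speed limits (rad/s): [2.57, 2.57, 3.14, 3.14, 3.14, 3.14, 3.14].

### API

Orientations are given as a rotation vector (axis times angle).
In Python, from cell import * gives the robot as it stands.
- The arm moves only by the shell command python3 -m creep 'ROWS' [OPENING] [FORCE]. ROWS is a JSON object of lists of equal length, an entry for each row: "offset": the shift along the tool's x, y, z each as a share of 20 mm, from -1 to 1, a list of three; "turn": the turn, a rotation vector about the tool's x, y, z each as a share of 10 degrees, from -1 to 1, a list of three. A call has 1 to 20 rows; each row shifts and turns the commanded pose from where the row before left it, along the tool's axes as they then stand; what a row does not reach is not made up. A row lasts 1/8 s, in which the tool goes at most 62.5 mm and 10.7 degrees, less where a joint would pass 70% of its speed; a pose out of reach is approached as far as the arm can. A call with a number of a shift or a turn outside -1 to 1 is refused whole. A call with a gripper value outside its range is refused whole. OPENING is the opening, from 0 (shut) to 1 (fully open), set as the call begins (- or left out, the last holds). The fingers move at their own pace and stop on an object; FORCE is the grip in N (left out, the last holds). Time passes only in rows, so rows that do not move let the fingers close. It gives the time, the measured TCP pose, the force, the opening and the grip force at its end, in the units of the state.
- get_obs(): the state, without advancing time (a new reading comes with each control period).
- camera(name): name is "scene" or "top"; returns a dict with "frame" (400x640x3 uint8, blue, green, red), "depth" (400x640 float32, m along the optical axis (not along the pixel's ray), 0 where there is no reading), "mtx" (3x3 intrinsics, pixels), "pose" (4x4, takes a point from camera to world coordinates). Camera axes: x right, y up, looking along -z (the intrinsics and any distortion apply to the point x, -y, -z); pixel columns grow to the right and rows downward; lengths in m; the calibration is good to about 2 mm. A picture is of the moment at which its call begins.
- hand_in(): hands the job in; it is judged then, once.
The state is a dict: "time": time; "joint_pos": joint angles; "joint_velocities": joint speeds; "joint_torque": joint torques, N m; "tcp_pos": TCP position; "ee_rot": TCP orientation; "ft_force": force on the tool from outside, world axes, zero at the start; "ft_torque": the same for the moment, N m; "width": finger opening in m; "grasp_force": force on a finger pad.
Only numpy, scipy, OpenCV 4.12 (cv2) and the standard library are available. Lean on these libraries where they do the work, as an engineer would, in place of code of your own. Each camera call takes 0.05 s, during which the arm holds its last target. There are 200 camera calls.

### The job

Pack the spice carrier for service: take both black-capped glass spice jars out of the wooden rack, stand one fully down in each well of the grey folding carrier, and have both of the carrier's hinged side walls raised fully upright against their stops. Leave the steel shaker standing in its rack hole and do not shift the ramekin, the label block or the lemon.

Things in the scene. Friction and masses are not known exactly. Their poses are not given: they have to be found in the camera images.
- rack: light wooden rack fixed to the table, 85 x 285 x 50 mm, origin at the centre of its underside; a row of three round holes along its y at -90, 0 and +90 mm, 56 mm diameter, 42 mm deep (floor 8 mm above the table)
- carrier: grey folding jar carrier fixed to the table, 202 x 90 mm and 45 mm high at its well block, origin at the centre of its underside; two wells in a row along its x at -47.5 and +47.5 mm; fixed end walls 82 mm high at x = -104 and +104 mm; hinged side walls on its +y (left) and -y (right) sides start folded outward
- well0 (a point): centre of the floor of the carrier's front (-x) well, 8 mm above the table: round well, 50 mm diameter, 37 mm deep, mouth 45 mm above the table with a 3 mm chamfer
- well1 (a point): centre of the floor of the carrier's back (+x) well, 8 mm above the table: round well, 50 mm diameter, 37 mm deep, mouth 45 mm above the table with a 3 mm chamfer
- left_wall (a joint): hinge of the carrier's left side wall (+y of the carrier): 0 = folded out flat, 1.57 rad = upright at its stop. It starts between 0 and 0.4 and a stiff hinge keeps it where it is left. The panel is 196 mm wide, 6 mm thick and reaches 70 mm from the hinge line; in the middle of its free edge a ribbed tab 30 mm wide (along the hinge), 10 mm thick, reaches from 70 to 110 mm from the hinge line
- right_wall (a joint): hinge of the carrier's right side wall (-y of the carrier): 0 = folded out flat, 1.57 rad = upright at its stop. It starts between 0 and 0.4 and a stiff hinge keeps it where it is left. The panel is 196 mm wide, 6 mm thick and reaches 70 mm from the hinge line; in the middle of its free edge a ribbed tab 30 mm wide (along the hinge), 10 mm thick, reaches from 70 to 110 mm from the hinge line
- left_wall_tab (a point): centre of the grip tab of the left wall, 90 mm from the hinge line; it moves with the wall. With the wall flat it is 12 mm above the table and the tab's underside 7 mm above it. Pinched across its 30 mm width (along the carrier's x) it can be swung up while it turns between the fingers
- right_wall_tab (a point): centre of the grip tab of the right wall, 90 mm from the hinge line; it moves with the wall. With the wall flat it is 12 mm above the table and the tab's underside 7 mm above it. Pinched across its 30 mm width (along the carrier's x) it can be swung up while it turns between the fingers
- left_wall_hinge (a point): middle of the hinge line of the left wall, 12 mm above the table; the line runs along the carrier's x
- right_wall_hinge (a point): middle of the hinge line of the right wall, 12 mm above the table; the line runs along the carrier's x
- jar_a: glass spice jar with a black screw cap, 45 mm diameter, 105 mm tall, 110 g; origin at the centre of its underside, z up the jar. Starts upright in one of the three rack holes. The two jars are alike and interchangeable
- jar_b: glass spice jar with a black screw cap, 45 mm diameter, 105 mm tall, 110 g; origin at the centre of its underside, z up the jar. Starts upright in one of the three rack holes. The two jars are alike and interchangeable
- shaker: plain steel shaker with a perforated top, 52 mm diameter, 88 mm tall, origin at the centre of its underside; stands in the remaining rack hole and stays there
- ramekin: white sauce cup, 70 mm diameter, 42 mm high, origin at the centre of its underside; bystander
- label_block_1: white block of paper labels, 60 x 52 x 29 mm, origin at the centre of its underside; bystander
- lemon: lemon, 78 x 55 x 56 mm, origin under its centre; bystander
Not all that is in view belongs to the job. Leave any purple look-alike of the jar_b alone.

How it is judged:
By the outcome, as a careful person would: the job done as asked, in the order asked, and still so for the second after the job is handed in, with the robot touching nothing.
It also fails if it takes over 67 s, if anything falls off the work surface, if the arm or the gripper's body presses on something with over 40 N, if the wrist force passes 120 N, or if a joint passes its speed limit or range.

## Working session

There is one attempt and no reset: what is moved stays moved. The work goes in short steps, Python scripts to look and compute and a shell command to move; the robot and the scene stay as the last step left them, time stands still between calls to the robot, and variables do not carry over. Pictures are saved under pics/ and viewed, at most 10 in all, crops included, and the job is handed in when it is done.

```bash
mkdir -p pics
python3 - <<'E'
from cell import *
import cv2,numpy as np
o=get_obs();print(o)
for n in("scene","top"):
    c=camera(n);cv2.imwrite(f"pics/{n}0.png",c["frame"]);np.savez(f"{n}0.npz",**c);print(n,c["mtx"],c["pose"].round(4))
E
```

```text
{'time': 0.0, 'joint_pos': array([ 1.23321109,  0.62931255,  0.03846626,  1.51834997, -0.02696152,
        0.99625831, -0.01999645]), 'joint_velocities': array([-1.64988253e-03, -8.15536093e-04, -3.07949700e-04, -6.25677256e-04,
       -2.43710237e-05,  2.23007518e-03, -3.69929799e-04]), 'joint_torque': array([ 5.60516746e-04, -5.63387203e+01,  1.22610312e+00, -1.93436569e+01,
        1.09463718e-02,  1.06313929e-02, -1.81151512e-05]), 'tcp_pos': array([ 0.17433739, -0.6255641 ,  0.23041705]), 'ee_rot': array([-3.11086234e+00, -4.25373142e-01,  4.90481497e-04]), 'ft_force': array([ 0.54688314, -0.32309936,  0.77760527]), 'ft_torque': array([-0.00577307, -0.05029433, -0.0280323 ]), 'grasp_force': 0.0, 'width': 0.0856445454264952}
scene [[428.05016688   0.         316.33434984]
 [  0.         428.05016688 199.96334698]
 [  0.           0.           1.        ]] [[-0.47    0.6444 -0.6032 -0.2304]
 [-0.8826 -0.3471  0.317   0.4858]
 [-0.0051  0.6814  0.7319  1.0186]
 [ 0.      0.      0.      1.    ]]
top [[452.79038823   0.         321.12342808]
 [  0.         452.79038823 203.26642432]
 [  0.           0.           1.        ]] [[-2.8400e-02  9.9090e-01 -1.3130e-01  3.9270e-01]
 [-9.9960e-01 -2.8600e-02  1.0000e-04  8.8200e-02]
 [-3.7000e-03  1.3130e-01  9.9130e-01  1.2106e+00]
 [ 0.0000e+00  0.0000e+00  0.0000e+00  1.0000e+00]]
```

View pics/scene0.png

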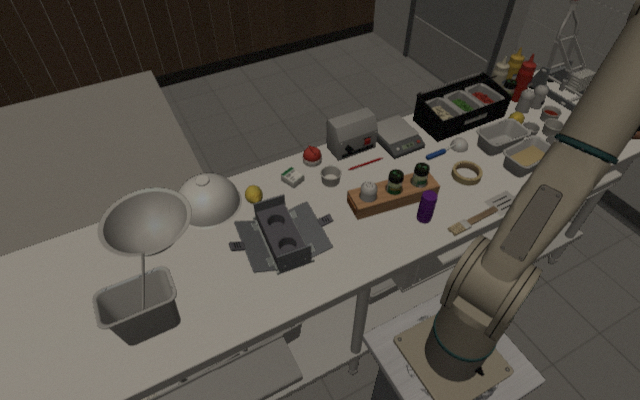

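View pics/top0.png

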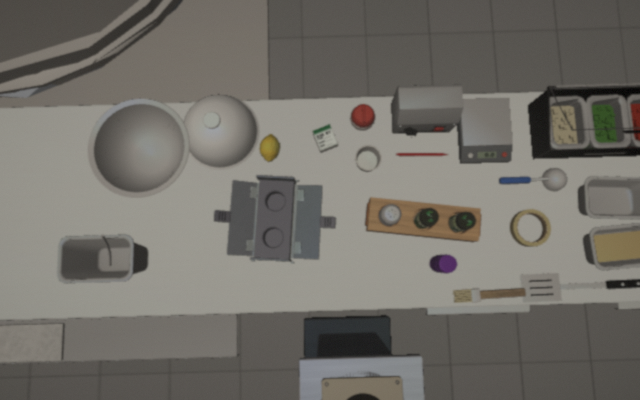

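The scene view shows the carrier near (285,237), shaker (369,190), black-capped jars (396,180) and (421,174), and the purple look-alike (427,207). In the top view the same things are at the carrier (274,220) with tabs (222,216) and (329,222), shaker (390,214), jars (427,217) and (464,221), and purple (445,264).

Candidates for "jar" (top pixels): (427,217) black cap in rack, (464,221) black cap in rack, (390,214) steel shaker, (445,264) purple look-alike. I choose the first two and check them in a crop.

Run:
```python
import cv2,numpy as np
t=cv2.imread("pics/top0.png")[165:275,205:490];s=cv2.imread("pics/scene0.png")[150:275,225:445]
a=cv2.resize(t,None,fx=2.8,fy=2.8,interpolation=cv2.INTER_CUBIC)
b=cv2.resize(s,None,fx=2.3,fy=2.3,interpolation=cv2.INTER_CUBIC)
m=np.zeros((a.shape[0]+b.shape[0],800,3),np.uint8);m[:a.shape[0],:a.shape[1]]=a;m[a.shape[0]:,:b.shape[1]]=b
print(a.shape,b.shape);cv2.imwrite("pics/crop0.png",m)
```

```text
(308, 798, 3) (288, 506, 3)
```

View pics/crop0.png

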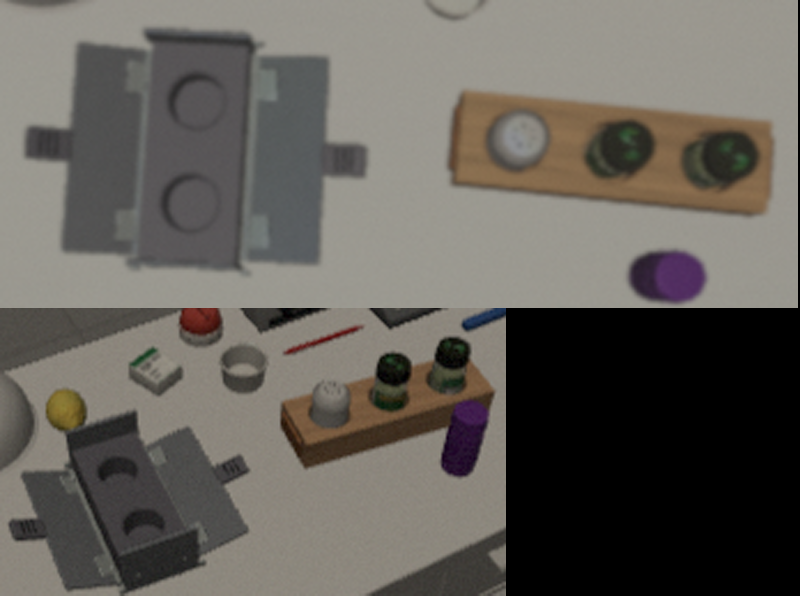

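The crop confirms it. In the top half the black-capped jars stand at crop (627,145) and (734,153), the shaker at (519,138), the well mouths at (197,101) and (193,203), and the tabs at (46,143) and (345,160). In the scene half, purple (465,438) is outside the rack.

```bash
cat > h.py <<'E'
import cv2,numpy as np
def load(n): return dict(np.load(n))
def ray(c,p):
    p=np.array(p,float);K=c["mtx"];d=np.array([(p[0]-K[0,2])/K[0,0],-(p[1]-K[1,2])/K[1,1],-1.])
    return c["pose"][:3,3],c["pose"][:3,:3]@d
def tri(c1,p1,c2,p2):
    A=[];b=[]
    for c,p in((c1,p1),(c2,p2)):
        o,d=ray(c,p);d=d/np.linalg.norm(d);M=np.eye(3)-np.outer(d,d);A.append(M);b.append(M@o)
    A=np.vstack(A);b=np.hstack(b);x=np.linalg.lstsq(A,b,rcond=None)[0];return x,np.linalg.norm(A@x-b)
def atz(c,p,z): o,d=ray(c,p);return o+d*(z-o[2])/d[2]
def cloud(c):
    K=c["mtx"];D=c["depth"];v,u=np.mgrid[:D.shape[0],:D.shape[1]]
    P=np.stack([(u-K[0,2])/K[0,0]*D,-(v-K[1,2])/K[1,1]*D,-D],-1)@c["pose"][:3,:3].T+c["pose"][:3,3];P[D==0]=np.nan;return P
def proj(c,X):
    q=c["pose"][:3,:3].T@(np.array(X)-c["pose"][:3,3]);K=c["mtx"];return np.array([K[0,0]*q[0]/-q[2]+K[0,2],K[1,1]*-q[1]/-q[2]+K[1,2]])
T=lambda x,y:(205+x/2.8,165+y/2.8)
S=lambda x,y:(225+x/2.3,150+(y-308)/2.3)
E
python3 - <<'E'
from h import *
t=load("top0.npz");s=load("scene0.npz")
for n,a,b in(("jar1",(627,145),(394,363)),("jar2",(734,153),(453,347)),("wellF",(197,101),(118,467)),("wellN",(193,203),(144,522)),("tabL",(46,143),(28,528)),("tabR",(345,160),(232,469)),("shaker",(519,138),(331,390))):
    x,e=tri(t,T(*a),s,S(*b));print(n,x.round(4),round(e,4))
P=cloud(t)
Q=P[165:275,205:490].reshape(-1,3)
for n,m in(("jars",(Q[:,2]>.1)&(Q[:,2]<.13)),("shk",(Q[:,2]>.085)&(Q[:,2]<.1))):
    q=Q[m];print(n,len(q))
q=Q[(Q[:,2]>.098)]
for lo,hi in((-.25,-.16),(-.35,-.25),(-.45,-.33)):
    r=q[(q[:,1]>lo)&(q[:,1]<hi)]
    if len(r):print("cap",len(r),np.median(r,0).round(4),r.min(0).round(4),r.max(0).round(4))
for n,m in(("rack",(Q[:,2]>.04)&(Q[:,2]<.058)&(Q[:,1]<-.02)),("carr",(Q[:,2]>.038)&(Q[:,2]<.052)&(Q[:,1]>.05))):
    q=Q[m][:,:2];print(n,len(q),cv2.minAreaRect((q*1000).astype(np.float32)),np.median(Q[m],0).round(4))
for n,(x,y) in(("tabL",(46,143)),("tabR",(345,160)),("panL",(100,150)),("panR",(290,150))):
    u,v=np.round(T(x,y)).astype(int);print(n,P[v,u].round(4),np.nanmedian(P[v-1:v+2,u-2:u+3].reshape(-1,3),0).round(4))
E
```

```text
jar1 [ 0.4974 -0.1738  0.1116] 0.0005
jar2 [ 0.4886 -0.267   0.1069] 0.0008
wellF [0.556  0.2069 0.0492] 0.0007
wellN [0.4627 0.2133 0.0444] 0.0021
tabL [0.5204 0.3456 0.0483] 0.0012
tabR [0.4989 0.0708 0.0286] 0.0003
shaker [ 0.5079 -0.0828  0.0947] 0.0005
jars 839
shk 406
cap 575 [ 0.4774 -0.2008  0.1084] [ 0.3629 -0.25    0.0982] [ 0.5197 -0.1602  0.1209]
cap 236 [ 0.4864 -0.2654  0.1136] [ 0.4651 -0.2849  0.0985] [ 0.508  -0.25    0.1197]
rack 2588 ((498.085205078125, -147.13824462890625), (347.6185302734375, 193.37339782714844), 64.00011444091797) [ 0.4943 -0.1617  0.0504]
carr 2568 ((511.24224853515625, 207.96104431152344), (311.87835693359375, 208.85914611816406), 82.1031494140625) [0.5105 0.2209 0.0446]
tabL [0.5206 0.3466 0.052 ] [0.5206 0.3472 0.0517]
tabR [0.499  0.0716 0.0331] [0.4988 0.0716 0.0356]
panL [0.5139 0.2996 0.0276] [0.5137 0.2996 0.0302]
panR [0.5092 0.1212 0.0231] [0.5092 0.1212 0.0234]
```

```bash
cat >> h.py <<'E'
from scipy.spatial.transform import Rotation as R
def go(x,y,z,yaw,pitchR=None,o=None):
    "steps in tool axes (current) /20mm and total turn /10deg to tool-down pose with tool x at yaw"
    from cell import get_obs
    o=get_obs();R0=R.from_rotvec(o["ee_rot"])
    Rt=R.from_matrix(np.array([[np.cos(yaw),np.sin(yaw),0],[np.sin(yaw),-np.cos(yaw),0],[0,0,-1]]))
    if pitchR is not None: Rt=pitchR*Rt
    d=np.array([x,y,z])-o["tcp_pos"]
    print("t",o["time"],"tcp",o["tcp_pos"].round(4),"off/20",(R0.inv().apply(d)/.02).round(3),"in target axes",(Rt.inv().apply(d)/.02).round(3),"turn/10deg",(np.degrees((R0.inv()*Rt).as_rotvec())/10).round(3))
E
python3 - <<'E'
from h import *
t=load("top0.npz");s=load("scene0.npz")
for nm,c in(("top",t),("scene",s)):
    P=cloud(c)
    for n,X,r,lo,hi in(("jar1",(.497,-.174),.04,.104,.13),("jar2",(.488,-.267),.04,.104,.13),("shk",(.508,-.083),.04,.085,.1)):
        Q=P[(np.hypot(P[...,0]-X[0],P[...,1]-X[1])<r)&(P[...,2]>lo)&(P[...,2]<hi)]
        print(nm,n,len(Q),np.median(Q[:,2]).round(4),Q.mean(0).round(4),(np.array(cv2.minEnclosingCircle((Q[:,:2]*1000).astype(np.float32))[0])).round(1),np.percentile(Q,[2,98],0)[:,:2].round(4).tolist())
    m=((P[...,2]>.040)&(P[...,2]<.05)&(np.hypot(P[...,0]-.51,P[...,1]-.21)<.12)).astype(np.uint8)
    n,l,st,ce=cv2.connectedComponentsWithStats(m);k=1+st[1:,4].argmax()
    Q=P[l==k][:,:2];th=-.075
    A=np.array([[np.cos(th),np.sin(th)],[-np.sin(th),np.cos(th)]]);q=Q@A.T
    print(nm,"carrier",len(q),np.percentile(q,[1,99],0),A.T@np.percentile(q,[1,99],0).mean(0),cv2.minAreaRect((Q*1000).astype(np.float32)))
    m=((P[...,2]>.044)&(P[...,2]<.056)&(abs(P[...,0]-.5)<.09)&(abs(P[...,1]+.175)<.18)).astype(np.uint8)
    n,l,st,ce=cv2.connectedComponentsWithStats(m);k=1+st[1:,4].argmax()
    print(nm,"rack",cv2.minAreaRect((P[l==k][:,:2]*1000).astype(np.float32)))
    # well floors
    for n,X in(("F",(.556,.207)),("N",(.4625,.213))):
        Q=P[(np.hypot(P[...,0]-X[0],P[...,1]-X[1])<.035)&(P[...,2]<.03)];print(nm,"well",n,len(Q),Q.mean(0) if len(Q) else 0)
E
```

```text
top jar1 271 0.1132 [ 0.4981 -0.1744  0.113 ] [ 498.1 -175.2] [[0.4778, -0.1946], [0.5185, -0.1547]]
top jar2 278 0.1133 [ 0.4861 -0.2631  0.1132] [ 486.5 -264. ] [[0.4659, -0.284], [0.5062, -0.2429]]
top shk 311 0.0934 [ 0.5096 -0.0853  0.0929] [510.  -86.1] [[0.4873, -0.1073], [0.5318, -0.0638]]
top carrier 2092 [[0.39381087 0.20402399]
 [0.59347028 0.29314207]] [0.51087911 0.21089587] ((511.1405334472656, 210.15185546875), (92.76876068115234, 203.65695190429688), 84.89481353759766)
top rack ((498.3746643066406, -175.8849334716797), (292.4131774902344, 85.66385650634766), 82.48556518554688)
top well F 264 [0.56120424 0.20998688 0.00918069]
top well N 276 [0.46476446 0.21740099 0.00893503]
scene jar1 143 0.1132 [ 0.4955 -0.172   0.1125] [ 500.2 -172.7] [[0.4771, -0.1937], [0.5176, -0.1532]]
scene jar2 139 0.1129 [ 0.483  -0.2609  0.1123] [ 487.  -262.7] [[0.4646, -0.2832], [0.5048, -0.2414]]
scene shk 155 0.0933 [ 0.5055 -0.0824  0.0926] [508.2 -85.5] [[0.4866, -0.108], [0.5274, -0.0621]]
scene carrier 1129 [[0.41938697 0.20496246]
 [0.59610964 0.2946695 ]] [0.52503957 0.21106827] ((524.4474487304688, 210.34912109375), (94.68321990966797, 183.3590087890625), 86.4222640991211)
scene rack ((498.2942810058594, -172.42137145996094), (291.4459228515625, 91.54259490966797), 82.31332397460938)
scene well F 121 [0.57515353 0.20120273 0.01555714]
scene well N 490 [ 0.4628073   0.21391803 -0.37425963]
```

```bash
python3 -c "
from h import *
go(.488,-.267,.2,-.09)"
```

```text
t 0.1 tcp [ 0.1744 -0.6256  0.2305] off/20 [ 19.918 -13.06    1.546] in target axes [ 14.006 -19.266   1.524] turn/10deg [-1.000e-02  2.000e-03  2.073e+00]
```

```bash
python3 -m creep '{"offset":[[0,0,0],[0,0,0],[0,0,0],[0.7,-1,0],[0.7,-1,0],[0.7,-1,0],[0.7,-1,0],[0.7,-1,0],[0.7,-1,0],[0.7,-1,0],[0.7,-1,0],[0.7,-1,0],[0.7,-1,0],[0.7,-1,0],[0.7,-1,0],[0.7,-1,0],[0.7,-1,0],[0.7,-1,0],[0.7,-1,0],[0.7,-1,0]],"turn":[[0,0,0.69],[0,0,0.69],[0,0,0.69],[0,0,0],[0,0,0],[0,0,0],[0,0,0],[0,0,0],[0,0,0],[0,0,0],[0,0,0],[0,0,0],[0,0,0],[0,0,0],[0,0,0],[0,0,0],[0,0,0],[0,0,0],[0,0,0],[0,0,0]]}' 1
python3 -c "
from h import *
go(.4865,-.2635,.064,-.09)"
```

```text
time: 2.6
tcp_pos: [0.4424, -0.3077, 0.2312]
ee_rot: [-3.138, 0.14, 0.0]
ft_force: [-0.0, 0.7, 0.9]
width: 0.0853
grasp_force: 0.0
t 2.6 tcp [ 0.4424 -0.3077  0.2312] off/20 [ 2.    -2.394  8.361] in target axes [ 1.997 -2.397  8.361] turn/10deg [-0.001  0.001  0.004]
```

```bash
python3 -m creep '{"offset":[[0.67,-0.8,0.5],[0.67,-0.8,0.5],[0.66,-0.8,0.5],[0,0,1],[0,0,1],[0,0,1],[0,0,1],[0,0,0]],"turn":[[0,0,0],[0,0,0],[0,0,0],[0,0,0],[0,0,0],[0,0,0],[0,0,0],[0,0,0]]}'
python3 -c "
from h import *
go(.4865,-.2635,.064,-.09)"
```

```text
time: 3.6
tcp_pos: [0.4852, -0.2636, 0.1195]
ee_rot: [-3.137, 0.14, 0.006]
ft_force: [0.4, -0.5, 0.3]
width: 0.0854
grasp_force: 0.0
t 3.6 tcp [ 0.4852 -0.2636  0.1195] off/20 [ 0.076 -0.007  2.773] in target axes [ 0.066 -0.011  2.773] turn/10deg [-0.008  0.021  0.003]
```

Descend and grip.

```bash
python3 -m creep '{"offset":[[0.07,0,0.9],[0,0,0.9],[0,0,0.9],[0,0,0]],"turn":[[0,0,0],[0,0,0],[0,0,0],[0,0,0]]}'; python3 -m creep '{"offset":[[0,0,0],[0,0,0],[0,0,0],[0,0,0],[0,0,0],[0,0,0]],"turn":[[0,0,0],[0,0,0],[0,0,0],[0,0,0],[0,0,0],[0,0,0]]}' 0 45
```

```text
time: 4.1
tcp_pos: [0.4868, -0.2642, 0.066]
ee_rot: [-3.137, 0.141, 0.003]
ft_force: [0.3, 0.5, 0.3]
width: 0.0852
grasp_force: 0.0
time: 4.85
tcp_pos: [0.4882, -0.2647, 0.0682]
ee_rot: [3.138, -0.14, 0.002]
ft_force: [0.4, 1.6, 6.8]
width: 0.0442
grasp_force: 45.2
```

```bash
python3 -m creep '{"offset":[[0,0,-0.7],[0,0,-1],[0,0,-1],[0,0,-1],[0,0,-1],[0,0,-1],[0,0,-0.8],[0,0,0]],"turn":[[0,0,0],[0,0,0],[0,0,0],[0,0,0],[0,0,0],[0,0,0],[0,0,0],[0,0,0]]}'
python3 -c "
from h import *
go(.5583,.2066,.19,-.085)"
```

```text
time: 5.85
tcp_pos: [0.4881, -0.2651, 0.1987]
ee_rot: [3.137, -0.141, 0.004]
ft_force: [0.6, -0.8, -2.1]
width: 0.0436
grasp_force: 45.8
t 5.85 tcp [ 0.4881 -0.2651  0.1987] off/20 [  1.382 -23.805   0.414] in target axes [  1.493 -23.798   0.435] turn/10deg [ 0.006 -0.015 -0.026]
```

```bash
python3 -m creep '{"offset":[[0.06,-0.6,0],[0.06,-1,0],[0.06,-1,0],[0.06,-1,0],[0.06,-1,0],[0.06,-1,0],[0.06,-1,0],[0.06,-1,0],[0.06,-1,0],[0.06,-1,0],[0.06,-1,0],[0.06,-1,0],[0.06,-1,0],[0.06,-1,0],[0.06,-1,0],[0.06,-1,0],[0.06,-1,0],[0.06,-1,0],[0.06,-1,0],[0.06,-1,0]],"turn":[[0,0,0],[0,0,0],[0,0,0],[0,0,0],[0,0,0],[0,0,0],[0,0,0],[0,0,0],[0,0,0],[0,0,0],[0,0,0],[0,0,0],[0,0,0],[0,0,0],[0,0,0],[0,0,0],[0,0,0],[0,0,0],[0,0,0],[0,0,0]]}'
python3 -m creep '{"offset":[[0.06,-1,0],[0.06,-1,0],[0.06,-1,0],[0.06,-1,0],[0,-0.2,0],[0,0,0]],"turn":[[0,0,0],[0,0,0],[0,0,0],[0,0,0],[0,0,0],[0,0,0]]}'
python3 - <<'E'
from h import *
from cell import camera
go(.5583,.2066,.12,-.085)
c=camera("scene");np.savez("s1.npz",**c)
u,v=proj(c,(.5583,.2066,.12)).astype(int);print(u,v)
f=cv2.resize(c["frame"][v-70:v+60,u-90:u+90],None,fx=4,fy=4,interpolation=cv2.INTER_CUBIC);cv2.imwrite("pics/s1.png",f)
E
```

```text
time: 8.35
tcp_pos: [0.5466, 0.1249, 0.1973]
ee_rot: [3.138, -0.141, 0.0]
ft_force: [1.5, 0.1, -0.4]
width: 0.0439
grasp_force: 45.8
time: 9.1
tcp_pos: [0.5586, 0.2066, 0.1972]
ee_rot: [3.138, -0.14, -0.0]
ft_force: [-0.4, -0.2, -1.2]
width: 0.0434
grasp_force: 45.8
t 9.1 tcp [0.5586 0.2066 0.1972] off/20 [-1.50e-02 -1.00e-03  3.86e+00] in target axes [-1.60e-02  1.00e-03  3.86e+00] turn/10deg [ 0.004  0.001 -0.025]
274 202
```

View pics/s1.png

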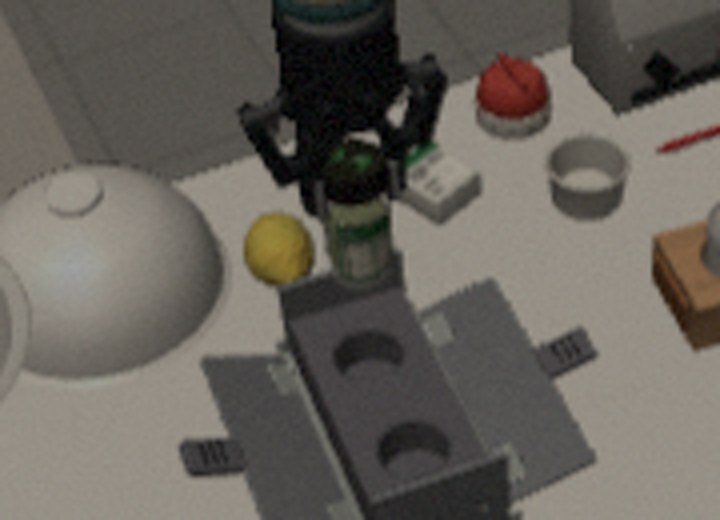

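The jar is held upright above the far well; its cap is at crop (355,165) and its bottom at (362,280). I'll compare this with the expected projection to find the offset in the hand.

Run:
```python
from h import *
c=load("s1.npz");o=np.array([274-90,202-70])
for z in(.244,.229,.16,.139):print(z,((proj(c,(.5586,.2066,z))-o)*4).round(1))
for p in((-.0475,),(.0475,)):
    th=-.082;X=(.511+p[0]*np.cos(th),.2105+p[0]*np.sin(th),.045);print("well",X,((proj(c,X)-o)*4).round(1))
P=cloud(c)
for lo,hi in((.22,.25),(.2,.22),(.17,.2),(.15,.17),(.13,.15)):
    Q=P[(np.hypot(P[...,0]-.5586,P[...,1]-.2066)<.035)&(P[...,2]>lo)&(P[...,2]<hi)];print(lo,len(Q),Q.mean(0).round(4),np.percentile(Q,[3,97],0).round(3).tolist())
```

```text
0.244 [347.1 154.6]
0.229 [349.  171.1]
0.16 [357.1 242.8]
0.139 [359.4 263.5]
well (np.float64(0.4636596055376219), np.float64(0.2143906364706103), 0.045) [414.5 443.5]
well (np.float64(0.558340394462378), np.float64(0.2066093635293897), 0.045) [369.4 350. ]
0.22 310 [0.5497 0.2078 0.2373] [[0.535, 0.178, 0.222], [0.572, 0.24, 0.247]]
0.2 127 [0.5434 0.2097 0.2102] [[0.535, 0.177, 0.201], [0.556, 0.238, 0.218]]
0.17 135 [0.5401 0.2117 0.1848] [[0.533, 0.189, 0.17], [0.557, 0.228, 0.199]]
0.15 73 [0.5414 0.2134 0.1601] [[0.532, 0.191, 0.152], [0.561, 0.228, 0.169]]
0.13 36 [0.5419 0.2134 0.1451] [[0.534, 0.193, 0.139], [0.562, 0.228, 0.149]]
```

```bash
python3 -m creep '{"offset":[[0.05,0,0.8],[0,0,1],[0,0,1],[0,0,0.7],[0,0,0.4],[0,0,0.4],[0,0,0.4],[0,0,0]],"turn":[[0,0,0],[0,0,0],[0,0,0],[0,0,0],[0,0,0],[0,0,0],[0,0,0],[0,0,0]]}'
python3 -c "
from h import *
go(.56,.2066,.068,-.09)"
```

```text
time: 10.15
tcp_pos: [0.5594, 0.2067, 0.1029]
ee_rot: [3.138, -0.14, -0.001]
ft_force: [-0.1, -0.4, -0.4]
width: 0.0437
grasp_force: 45.8
t 10.15 tcp [0.5594 0.2067 0.1029] off/20 [3.200e-02 1.000e-03 1.743e+00] in target axes [3.100e-02 1.000e-03 1.743e+00] turn/10deg [0.002 0.004 0.003]
```

```bash
python3 -m creep '{"offset":[[0,0,0.35],[0,0,0.35],[0,0,0.35],[0,0,0.3],[0,0,0.3],[0,0,0]],"turn":[[0,0,0],[0,0,0],[0,0,0],[0,0,0],[0,0,0],[0,0,0]]}'
```

```text
time: 10.9
tcp_pos: [0.5594, 0.2066, 0.0697]
ee_rot: [3.138, -0.141, -0.001]
ft_force: [0.7, -0.7, -0.9]
width: 0.0436
grasp_force: 45.8
```

```bash
python3 -m creep '{"offset":[[0,0,0.12],[0,0,0]],"turn":[[0,0,0],[0,0,0]]}'; python3 -m creep '{"offset":[[0,0,0],[0,0,0],[0,0,0],[0,0,0],[0,0,-0.6],[0,0,-1],[0,0,-1],[0,0,-1],[0,0,-1],[0,0,0]],"turn":[[0,0,0],[0,0,0],[0,0,0],[0,0,0],[0,0,0],[0,0,0],[0,0,0],[0,0,0],[0,0,0],[0,0,0]]}' 1
python3 - <<'E'
from h import *
from cell import camera
go(.498,-.1745,.15,-.09)
for n in("top","scene"):
    P=cloud(camera(n))
    Q=P[(np.hypot(P[...,0]-.5583,P[...,1]-.2066)<.03)&(P[...,2]>.1)&(P[...,2]<.125)];print(n,len(Q),Q.mean(0),np.percentile(Q,[2,98],0))
E
```

```text
time: 11.15
tcp_pos: [0.5601, 0.2068, 0.0683]
ee_rot: [-3.138, 0.141, -0.001]
ft_force: [-0.2, -0.8, 1.0]
width: 0.044
grasp_force: 45.8
time: 12.4
tcp_pos: [0.561, 0.2072, 0.1621]
ee_rot: [-3.137, 0.141, -0.006]
ft_force: [-0.6, 0.8, -0.0]
width: 0.0853
grasp_force: 0.0
t 12.4 tcp [0.561  0.2072 0.1621] off/20 [-1.434 19.292  0.561] in target axes [-1.424 19.292  0.604] turn/10deg [-0.011 -0.022  0.003]<stdin>:6: RuntimeWarning: Mean of empty slice.
  ret = um.true_divide(
Traceback (most recent call last):
IndexError: index -1 is out of bounds for axis 0 with size 0
```

```bash
python3 -m creep '{"offset":[[-0.07,0.97,0],[-0.07,0.97,0],[-0.07,0.97,0],[-0.07,0.97,0],[-0.07,0.97,0],[-0.07,0.97,0],[-0.07,0.97,0],[-0.07,0.97,0],[-0.07,0.97,0],[-0.07,0.97,0],[-0.07,0.97,0],[-0.07,0.97,0],[-0.07,0.97,0],[-0.07,0.97,0],[-0.07,0.97,0],[-0.07,0.97,0],[-0.07,0.97,0],[-0.07,0.97,0],[-0.07,0.97,0],[-0.07,0.97,0]],"turn":[[0,0,0],[0,0,0],[0,0,0],[0,0,0],[0,0,0],[0,0,0],[0,0,0],[0,0,0],[0,0,0],[0,0,0],[0,0,0],[0,0,0],[0,0,0],[0,0,0],[0,0,0],[0,0,0],[0,0,0],[0,0,0],[0,0,0],[0,0,0]]}'
python3 -m creep '{"offset":[[0,0,0]],"turn":[[0,0,0]]}'
python3 - <<'E'
from h import *
from cell import camera
go(.498,-.1745,.064,-.09)
for n in("top","scene"):
    P=cloud(camera(n))
    Q=P[(np.hypot(P[...,0]-.5583,P[...,1]-.2066)<.03)&(P[...,2]>.1)&(P[...,2]<.125)]
    if len(Q):print(n,len(Q),Q.mean(0),np.percentile(Q,[2,98],0))
E
```

```text
time: 14.95
tcp_pos: [0.4967, -0.1784, 0.1599]
ee_rot: [3.138, -0.141, 0.0]
ft_force: [-0.7, 0.4, -0.6]
width: 0.0854
grasp_force: 0.0
time: 15.08
tcp_pos: [0.4965, -0.1793, 0.1599]
ee_rot: [3.137, -0.146, -0.0]
ft_force: [0.2, 0.5, 0.2]
width: 0.0854
grasp_force: 0.0
t 15.075 tcp [ 0.4965 -0.1793  0.1599] off/20 [ 0.054 -0.251  4.796] in target axes [ 0.054 -0.247  4.796] turn/10deg [ 0.005  0.    -0.016]
top 270 [0.55703657 0.20581334 0.11214126] [[0.53740491 0.18497579 0.10171068]
 [0.57731285 0.22559382 0.11741366]]
scene 189 [0.5543754  0.20885139 0.11169739] [[0.5364506  0.18777333 0.10140453]
 [0.57726489 0.22872635 0.11705922]]
```

Jar one is seated: its top is at 0.113 m at (0.557, 0.206). Next is the second jar.

```bash
python3 -m creep '{"offset":[[0.05,-0.25,0.7],[0,0,1],[0,0,1],[0,0,1],[0,0,0.7],[0,0,0.36],[0,0,0]],"turn":[[0,0,0],[0,0,0],[0,0,0],[0,0,0],[0,0,0],[0,0,0],[0,0,0]]}';python3 -m creep '{"offset":[[0,0,0],[0,0,0],[0,0,0],[0,0,0],[0,0,0],[0,0,0]],"turn":[[0,0,0],[0,0,0],[0,0,0],[0,0,0],[0,0,0],[0,0,0]]}' 0 45;  python3 -m creep '{"offset":[[0,0,-0.7],[0,0,-1],[0,0,-1],[0,0,-1],[0,0,-1],[0,0,-1],[0,0,-0.8],[0,0,0]],"turn":[[0,0,0],[0,0,0],[0,0,0],[0,0,0],[0,0,0],[0,0,0],[0,0,0],[0,0,0]]}'
python3 -c "
from h import *
go(.4645,.2144,.19,-.09)"
```

```text
time: 16.05
tcp_pos: [0.4984, -0.1719, 0.0643]
ee_rot: [-3.138, 0.14, 0.001]
ft_force: [0.6, 0.8, 1.3]
width: 0.0852
grasp_force: 0.0
time: 16.8
tcp_pos: [0.4991, -0.1728, 0.0654]
ee_rot: [3.138, -0.141, 0.002]
ft_force: [-0.9, -0.6, 5.9]
width: 0.0437
grasp_force: 45.3
time: 17.8
tcp_pos: [0.4993, -0.1723, 0.1962]
ee_rot: [3.138, -0.14, 0.004]
ft_force: [1.0, -0.5, -1.2]
width: 0.0438
grasp_force: 45.8
t 17.8 tcp [ 0.4993 -0.1723  0.1962] off/20 [ -3.458 -19.105   0.293] in target axes [ -3.471 -19.103   0.31 ] turn/10deg [ 0.002 -0.016  0.004]
```

```bash
python3 -m creep '{"offset":[[-0.17,-0.8,0],[-0.17,-1,0],[-0.17,-1,0],[-0.17,-1,0],[-0.17,-1,0],[-0.17,-1,0],[-0.17,-1,0],[-0.17,-1,0],[-0.17,-1,0],[-0.17,-1,0],[-0.17,-1,0],[-0.17,-1,0],[-0.17,-1,0],[-0.17,-1,0],[-0.17,-1,0],[-0.17,-1,0],[-0.17,-1,0],[-0.17,-1,0],[-0.17,-0.9,0],[-0.17,-0.4,0]],"turn":[[0,0,0],[0,0,0],[0,0,0],[0,0,0],[0,0,0],[0,0,0],[0,0,0],[0,0,0],[0,0,0],[0,0,0],[0,0,0],[0,0,0],[0,0,0],[0,0,0],[0,0,0],[0,0,0],[0,0,0],[0,0,0],[0,0,0],[0,0,0]]}'; python3 -m creep '{"offset":[[0,0,0.5],[0,0,0.5]],"turn":[[0,0,0],[0,0,0]]}'
python3 - <<'E'
from h import *
from cell import camera,get_obs
go(.4645,.2144,.068,-.09)
x,y,z=get_obs()["tcp_pos"]
P=cloud(camera("scene"))
for lo,hi in((-.05,-.03),(-.03,-.01)):
    Q=P[(np.hypot(P[...,0]-x,P[...,1]-y)<.035)&(P[...,2]>z+lo)&(P[...,2]<z+hi)]
    if len(Q):print(len(Q),(Q.mean(0)-[x,y,z]).round(4),(np.percentile(Q,[3,97],0)-[x,y,z]).round(4))
E
```

```text
time: 20.3
tcp_pos: [0.464, 0.2158, 0.1942]
ee_rot: [3.139, -0.137, -0.002]
ft_force: [1.2, 0.4, -0.7]
width: 0.0439
grasp_force: 45.8
time: 20.55
tcp_pos: [0.4648, 0.2133, 0.1739]
ee_rot: [3.138, -0.142, -0.001]
ft_force: [-0.4, -0.0, -0.4]
width: 0.0434
grasp_force: 45.8
t 20.55 tcp [0.4648 0.2133 0.1739] off/20 [-0.02  -0.059  5.294] in target axes [-0.022 -0.054  5.294] turn/10deg [ 0.005  0.002 -0.003]
69 [-0.0167  0.0055 -0.0394] [[-0.0235 -0.0147 -0.0497]
 [-0.0027  0.0206 -0.0303]]
77 [-0.0169  0.0059 -0.0202] [[-0.0241 -0.0167 -0.0293]
 [-0.0041  0.0212 -0.0104]]
```

```bash
python3 -m creep '{"offset":[[0,-0.05,0.8],[0,0,0.9],[0,0,0.8],[0,0,0.4],[0,0,0.4],[0,0,0.3],[0,0,0]],"turn":[[0,0,0],[0,0,0],[0,0,0],[0,0,0],[0,0,0],[0,0,0],[0,0,0]]}'; python3 -m creep '{"offset":[[0,0,0.3],[0,0,0.35],[0,0,0.35],[0,0,0.3],[0,0,0.3],[0,0,0]],"turn":[[0,0,0],[0,0,0],[0,0,0],[0,0,0],[0,0,0],[0,0,0]]}'
```

```text
time: 21.48
tcp_pos: [0.465, 0.2151, 0.1025]
ee_rot: [3.138, -0.141, -0.001]
ft_force: [-0.1, 0.6, -1.4]
width: 0.0441
grasp_force: 45.8
time: 22.22
tcp_pos: [0.4648, 0.2154, 0.0701]
ee_rot: [3.138, -0.14, -0.001]
ft_force: [-0.7, 2.1, -1.8]
width: 0.0441
grasp_force: 45.8
```

```bash
python3 -m creep '{"offset":[[0,0,0.2],[0,0,0.05],[0,0,0]],"turn":[[0,0,0],[0,0,0],[0,0,0]]}'
```

```text
time: 22.6
tcp_pos: [0.4651, 0.2155, 0.0657]
ee_rot: [-3.138, 0.14, -0.0]
ft_force: [-0.4, 1.9, -1.9]
width: 0.0437
grasp_force: 45.8
```

```bash
python3 -m creep '{"offset":[[0,0,0],[0,0,0],[0,0,0],[0,0,0],[0,0,-0.6],[0,0,-1],[0,0,-1],[0,0,-1],[0,0,-1],[0,0,0]],"turn":[[0,0,0],[0,0,0],[0,0,0],[0,0,0],[0,0,0],[0,0,0],[0,0,0],[0,0,0],[0,0,0],[0,0,0]]}' 1
```

```text
time: 23.85
tcp_pos: [0.4662, 0.2158, 0.1596]
ee_rot: [-3.136, 0.14, -0.006]
ft_force: [0.2, 0.3, -0.2]
width: 0.0853
grasp_force: 0.0
```

Both jars are in. Next I measure the wall angles from depth, check the jars and compute the turn to the left tab.

```bash
cat >> h.py <<'E'
C=np.array([.5105,.2105]);TH=-.082;EX=np.array([np.cos(TH),np.sin(TH)]);EY=np.array([-np.sin(TH),np.cos(TH)])
def carr(P):
    q=P[...,:2]-C;return np.stack([q@EX,q@EY,P[...,2]],-1)
def wallpt(side,a,d):
    w=C+side*(.0515+d*np.cos(a))*EY;return np.r_[w,.012+d*np.sin(a)]
def wall(c,side):
    q=carr(cloud(c)).reshape(-1,3);q=q[np.isfinite(q[:,0])]
    m=(abs(q[:,0])<.09)&(side*q[:,1]>.062)&(side*q[:,1]<.112)&(q[:,2]<.06)&(q[:,2]>.005)
    k=np.polyfit(side*q[m,1],q[m,2],1);t=q[(side*q[:,1]>.125)&(side*q[:,1]<.165)&(abs(q[:,0])<.03)&(q[:,2]>.015)&(q[:,2]<.07)]
    print(side,m.sum(),"ang",np.arctan(k[0]).round(3),"z at hinge",np.polyval(k,.0515).round(4),"tab",len(t),np.median(t,0).round(4) if len(t) else"")
E
python3 - <<'E'
from h import *
from cell import camera,get_obs
for n in("top","scene"):
    c=camera(n);P=cloud(c);print(n)
    wall(c,1);wall(c,-1)
    for x in(-.0475,.0475):
        q=carr(P);Q=q[(np.hypot(q[...,0]-x,q[...,1])<.03)&(q[...,2]>.104)&(q[...,2]<.12)]
        if len(Q):print("jar",len(Q),Q.mean(0).round(4),np.percentile(Q,[2,98],0).round(4).tolist())
t=load("top0.npz");wall(t,1);wall(t,-1)
print(get_obs()["joint_pos"].round(2))
w=wallpt(1,.37,.095);print(w);go(w[0],w[1],.13,TH-np.pi/2);go(w[0],w[1],.13,TH+np.pi/2)
E
```

```text
top
1 88 ang 0.395 z at hinge 0.0137 tab 0 
-1 1275 ang 0.204 z at hinge 0.0153 tab 142 [-0.0003 -0.1421  0.036 ]
jar 259 [ 0.047  -0.0005  0.1128] [[0.0272, -0.0206, 0.1071], [0.0669, 0.0193, 0.118]]
scene
1 828 ang 0.383 z at hinge 0.0159 tab 109 [-0.0041  0.1404  0.0538]
-1 789 ang 0.189 z at hinge 0.0168 tab 98 [-0.0035 -0.1413  0.0362]
jar 191 [-0.0496  0.0004  0.113 ] [[-0.0683, -0.02, 0.1056], [-0.0268, 0.0204, 0.1172]]
jar 90 [ 0.0368 -0.0012  0.1117] [[0.025, -0.0188, 0.1051], [0.0535, 0.0193, 0.1165]]
1 1391 ang 0.381 z at hinge 0.015 tab 143 [-0.0012  0.1395  0.0526]
-1 1277 ang 0.197 z at hinge 0.0156 tab 143 [-0.0003 -0.142   0.0361]
[-0.55  0.54  0.09  1.98 -0.08  0.63 -2.07]
[0.52197296 0.35010044 0.04635347]
t 23.95 tcp [0.465  0.2153 0.1579] off/20 [ 2.235 -6.969  1.398] in target axes [-6.953 -2.287  1.395] turn/10deg [-3.000e-03 -0.000e+00  8.957e+00]
t 23.95 tcp [0.465  0.2153 0.1579] off/20 [ 2.235 -6.969  1.398] in target axes [6.953 2.287 1.395] turn/10deg [ 0.000e+00 -3.000e-03 -9.043e+00]
```

```bash
python3 -m creep '{"offset":[[0,0,0],[0,0,0],[0,0,0],[0,0,0],[0,0,0],[0,0,0],[0,0,0],[0,0,0],[0,0,0],[0.99,0.33,0],[0.99,0.33,0],[0.99,0.33,0],[0.99,0.33,0],[0.99,0.33,0.5],[0.99,0.32,1],[0.99,0.32,1],[0,0,0]],"turn":[[0,0,-1],[0,0,-1],[0,0,-1],[0,0,-1],[0,0,-1],[0,0,-1],[0,0,-1],[0,0,-1],[0,0,-1],[0,0,0],[0,0,0],[0,0,0],[0,0,0],[0,0,0],[0,0,0],[0,0,0],[0,0,0]]}'
python3 -c "
from h import *
w=wallpt(1,.385,.095);print(w);go(w[0],w[1],.034,TH+np.pi/2)"
```

```text
time: 26.08
tcp_pos: [0.5214, 0.3498, 0.105]
ee_rot: [-2.315, -2.121, 0.006]
ft_force: [-1.1, 0.1, 0.6]
width: 0.0856
grasp_force: 0.0
[0.52192994 0.34957696 0.04767812]
t 26.075 tcp [0.5214 0.3498 0.105 ] off/20 [-1.000e-03  3.900e-02  3.552e+00] in target axes [-0.008  0.025  3.552] turn/10deg [-0.023  0.01  -0.033]
```

```bash
python3 -m creep '{"offset":[[0,0,0.9],[0,0,0.9],[0,0,0.9],[0,0,0.85],[0,0,0]],"turn":[[0,0,0],[0,0,0],[0,0,0],[0,0,0],[0,0,0]]}';python3 -m creep '{"offset":[[0,0,0],[0,0,0],[0,0,0],[0,0,0],[0,0,0],[0,0,0]],"turn":[[0,0,0],[0,0,0],[0,0,0],[0,0,0],[0,0,0],[0,0,0]]}' 0 50
python3 - <<'E'
from h import *
from cell import get_obs
p=get_obs()["tcp_pos"];q=carr(p);print(q)
# arc schedule in tool axes (x=+EY, z=down), d .095
a=np.linspace(.385,1.57,13);y=.095*np.cos(a);z=.095*np.sin(a)
print(np.c_[np.diff(y),-np.diff(z)].round(4)/.02)
E
```

```text
time: 26.7
tcp_pos: [0.5221, 0.3483, 0.0349]
ee_rot: [-2.318, -2.12, 0.005]
ft_force: [-0.5, -0.0, -0.7]
width: 0.0856
grasp_force: 0.0
time: 27.45
tcp_pos: [0.5224, 0.35, 0.0369]
ee_rot: [-2.317, -2.12, -0.0]
ft_force: [-4.1, 1.6, 2.0]
width: 0.0291
grasp_force: 53.9
[0.00043089 0.13997942 0.03694562]
[[-0.195 -0.425]
 [-0.24  -0.405]
 [-0.275 -0.38 ]
 [-0.315 -0.35 ]
 [-0.345 -0.315]
 [-0.375 -0.28 ]
 [-0.4   -0.245]
 [-0.425 -0.2  ]
 [-0.44  -0.16 ]
 [-0.455 -0.115]
 [-0.465 -0.07 ]
 [-0.47  -0.025]]
```

Gripped: opening 29 mm on the 30 mm tab. Now I swing it up along the arc.

```bash
python3 -m creep '{"offset":[[-0.2,0,-0.43],[-0.24,0,-0.41],[-0.28,0,-0.38],[-0.31,0,-0.35],[-0.35,0,-0.31],[-0.37,0,-0.28],[0,0,0]],"turn":[[0,0,0],[0,0,0],[0,0,0],[0,0,0],[0,0,0],[0,0,0],[0,0,0]]}'
python3 - <<'E'
from h import *
from cell import get_obs,camera
o=get_obs();print(carr(o["tcp_pos"]).round(4),o["ft_torque"].round(2))
q=carr(cloud(camera("scene"))).reshape(-1,3)
m=(abs(q[:,0])<.08)&(q[:,1]>.06)&(q[:,1]<.13)&(q[:,2]>.02)&(q[:,2]<.12)&(abs(q[:,0])>.045);k=np.polyfit(q[m,1],q[m,2],1);print(m.sum(),np.arctan(k[0]),np.polyval(k,.0515))
E
```

```text
time: 28.32
tcp_pos: [0.5191, 0.311, 0.0794]
ee_rot: [2.32, 2.117, -0.008]
ft_force: [-4.0, -4.7, -13.1]
width: 0.0287
grasp_force: 50.4
[0.0004 0.1009 0.0794] [-0.74  0.62 -0.03]
130 0.9231457986676233 0.017872033253986293
```

```bash
python3 -m creep '{"offset":[[-0.4,0,-0.25],[-0.42,0,-0.2],[-0.44,0,-0.16],[-0.46,0,-0.11],[-0.46,0,-0.07],[-0.47,0,-0.02],[-0.15,0,0],[0,0,0]],"turn":[[0,0,0],[0,0,0],[0,0,0],[0,0,0],[0,0,0],[0,0,0],[0,0,0],[0,0,0]]}'
python3 - <<'E'
from h import *
from cell import get_obs,camera
o=get_obs();print(carr(o["tcp_pos"]).round(4),o["ft_torque"].round(2))
c=camera("scene");cv2.imwrite("pics/s2.png",cv2.resize(c["frame"][150:280,190:370],None,fx=4,fy=4,interpolation=cv2.INTER_CUBIC))
E
```

```text
time: 29.38
tcp_pos: [0.5151, 0.2609, 0.0976]
ee_rot: [-2.317, -2.119, -0.007]
ft_force: [-5.3, 2.9, -12.2]
width: 0.0275
grasp_force: 50.1
[0.0005 0.0506 0.0976] [ 0.98  1.05 -0.13]
```

View pics/s2.png

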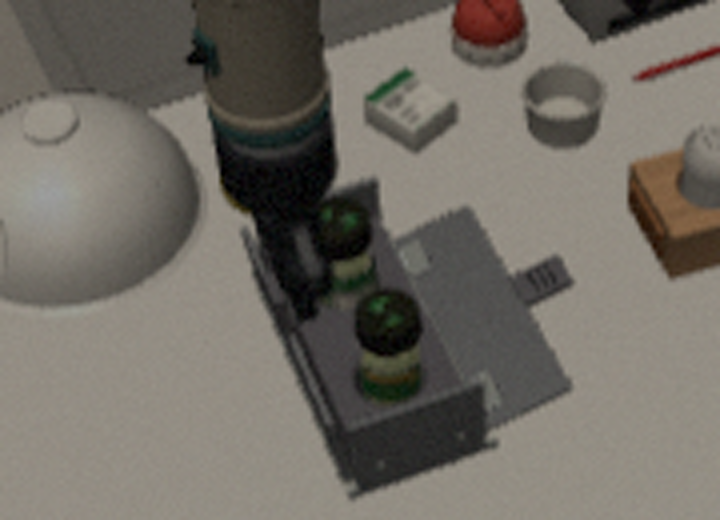

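The view shows the left wall upright, with its top edge from about (247,232) to (348,480). Both jars are in their wells at (340,230) and (388,320). I press inward a little more to feel the stop.

```bash
python3 -m creep '{"offset":[[-0.15,0,0],[-0.1,0,0],[0,0,0]],"turn":[[0,0,0],[0,0,0],[0,0,0]]}'
```

```text
time: 29.8
tcp_pos: [0.5148, 0.2566, 0.0977]
ee_rot: [-2.314, -2.122, -0.008]
ft_force: [-5.4, 4.4, -12.2]
width: 0.0275
grasp_force: 50.0
```

```bash
cat >> h.py <<'E'
def up(c,side):
    q=carr(cloud(c)).reshape(-1,3)
    m=(abs(q[:,0])<.085)&(abs(q[:,0])>.03)&(side*q[:,1]>.035)&(side*q[:,1]<.07)&(q[:,2]>.03)&(q[:,2]<.078);q=q[m]
    k=np.polyfit(q[:,2],side*q[:,1],1);r=side*q[:,1]-np.polyval(k,q[:,2]);g=abs(r)<.004;k=np.polyfit(q[g,2],side*q[g,1],1)
    print(side,m.sum(),g.sum(),"lean out of vertical",k[0].round(3),"y at z=.02,.08",np.polyval(k,[.02,.08]).round(4))
E
python3 - <<'E'
from h import *
from cell import get_obs,camera
up(camera("scene"),1)
E
```

```text
1 123 43 lean out of vertical 0.434 y at z=.02,.08 [0.0364 0.0624]
```

```bash
python3 -m creep '{"offset":[[-0.15,0,0],[-0.1,0,0],[0,0,0]],"turn":[[0,0,0],[0,0,0],[0,0,0]]}'
python3 - <<'E'
from h import *
from cell import get_obs,camera
up(camera("scene"),1)
E
```

```text
time: 30.22
tcp_pos: [0.5144, 0.2515, 0.0976]
ee_rot: [-2.316, -2.12, -0.008]
ft_force: [-6.0, 3.8, -12.4]
width: 0.0269
grasp_force: 49.8
1 131 34 lean out of vertical 0.309 y at z=.02,.08 [0.0413 0.0598]
```

Run:
```python
from h import *
from cell import get_obs,camera
c=camera("scene");t=camera("top");np.savez("s3.npz",**c)
a=cv2.resize(c["frame"][185:280,235:315],None,fx=5,fy=5,interpolation=cv2.INTER_CUBIC);b=cv2.resize(t["frame"][170:265,230:310],None,fx=5,fy=5,interpolation=cv2.INTER_CUBIC)
cv2.imwrite("pics/s3.png",np.hstack([a,b]))
def S(P): return ((proj(c,P)-[235,185])*5).round()
for s in(-.098,.098):
    for h in(.012,.082):
        for y in (.0515,.0465): print(s,h,y,S(np.r_[C+s*EX+y*EY,h]))
print("tab top exp",S(np.r_[C+.0515*EY,.122]))
```

```text
-0.098 0.012 0.0515 [212. 422.]
-0.098 0.012 0.0465 [221. 419.]
-0.098 0.082 0.0515 [203. 348.]
-0.098 0.082 0.0465 [212. 345.]
0.098 0.012 0.0515 [104. 176.]
0.098 0.012 0.0465 [112. 174.]
0.098 0.082 0.0515 [ 92. 100.]
0.098 0.082 0.0465 [100.  97.]
tab top exp [138. 171.]
```

View pics/s3.png

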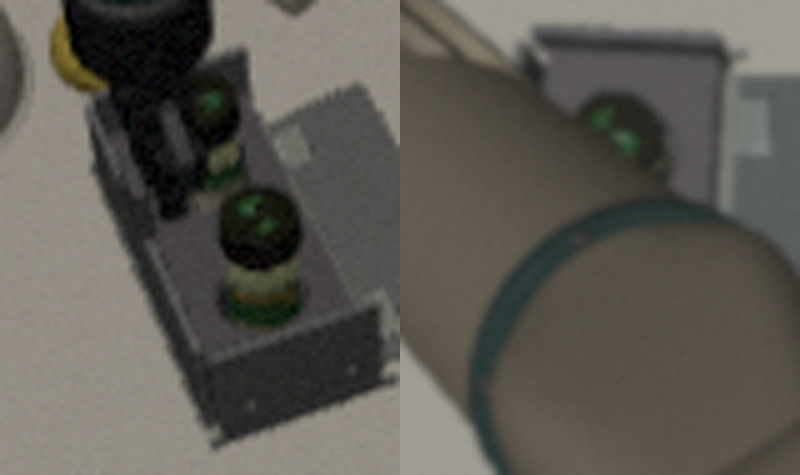

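The wall's top edge now runs from about (92,105) to (205,360), close to the expected upright line. The inward force is low, so the pads may be slipping on the tab. I'll release, move outside, and press the tab inward with shut fingers until the stop is felt.

```bash
python3 -m creep '{"offset":[[0,0,0],[0,0,0],[0,0,0],[0,0,-0.8],[0,0,-1],[0.5,0,-0.6],[1,0,0],[1,0,0],[0.5,0,0]],"turn":[[0,0,0],[0,0,0],[0,0,0],[0,0,0],[0,0,0],[0,0,0],[0,0,0],[0,0,0],[0,0,0]]}' 0.75
python3 -m creep '{"offset":[[0,0,0],[0,0,0],[0,0,0],[0,0,0.6],[0,0,1],[0,0,0.4],[0,0,0]],"turn":[[0,0,0],[0,0,0],[0,0,0],[0,0,0],[0,0,0],[0,0,0],[0,0,0]]}' 0
python3 - <<'E'
from h import *
from cell import get_obs,camera
o=get_obs();print(carr(o["tcp_pos"]).round(4),o["width"])
c=camera("scene");up(c,1)
q=carr(cloud(c)).reshape(-1,3);m=(abs(q[:,0])<.02)&(q[:,1]>.03)&(q[:,1]<.075)&(q[:,2]>.085)&(q[:,2]<.13);print(m.sum(),np.median(q[m],0),np.percentile(q[m],[5,95],0))
E
```

```text
time: 31.5
tcp_pos: [0.5187, 0.3111, 0.1435]
ee_rot: [-2.315, -2.122, 0.0]
ft_force: [0.4, -0.4, -0.3]
width: 0.0646
grasp_force: 0.0
time: 32.38
tcp_pos: [0.519, 0.3079, 0.1033]
ee_rot: [-2.318, -2.12, 0.003]
ft_force: [-0.4, 0.4, 0.2]
width: -0.0001
grasp_force: 0.0
[0.0005 0.0978 0.1033] -5.844509875833019e-05
1 144 32 lean out of vertical 0.37 y at z=.02,.08 [0.0374 0.0595]
71 [-0.00990184  0.05622779  0.11586449] [[-0.01570457  0.05109125  0.09055729]
 [ 0.01049115  0.05993488  0.12439174]]
```

```bash
python3 -m creep '{"offset":[[-0.6,0,0],[-0.6,0,0],[-0.3,0,0],[-0.1,0,0],[-0.1,0,0]],"turn":[[0,0,0],[0,0,0],[0,0,0],[0,0,0],[0,0,0]]}';  python3 -m creep '{"offset":[[-0.1,0,0],[0,0,0]],"turn":[[0,0,0],[0,0,0]]}'; python3 -c "
from h import *
from cell import *
print(carr(get_obs()['tcp_pos']))"
```

```text
time: 33.05
tcp_pos: [0.5173, 0.2804, 0.1048]
ee_rot: [-2.312, -2.119, -0.016]
ft_force: [2.2, 13.1, -9.0]
width: 0.0003
grasp_force: 6.6
time: 33.3
tcp_pos: [0.5173, 0.2803, 0.1049]
ee_rot: [-2.31, -2.119, -0.02]
ft_force: [2.2, 13.6, -8.3]
width: 0.0005
grasp_force: 7.2
[0.00102146 0.07015721 0.10486024]
```

```bash
python3 -m creep '{"offset":[[-0.2,0,0],[-0.2,0,0],[0,0,0]],"turn":[[0,0,0],[0,0,0],[0,0,0]]}'; python3 -c "
from h import *
from cell import *
print(carr(get_obs()['tcp_pos']))"
```

```text
time: 33.67
tcp_pos: [0.5172, 0.28, 0.1051]
ee_rot: [-2.302, -2.119, -0.037]
ft_force: [3.9, 26.6, -17.9]
width: 0.0001
grasp_force: 13.5
[0.00097871 0.06978436 0.10514202]
```

The force doubled to 27 N with no motion, so the left wall is on its stop. I go over to the right tab.

```bash
python3 -m creep '{"offset":[[0.8,0,0],[0.1,0,-0.8],[0,0,-1],[0,0,-1],[0,0,-0.7],[-0.9,0,0],[-1,0,0],[-1,0,0],[-1,0,0],[-1,0,0],[-1,0,0],[-1,0,0],[-1,0,0],[-1,0,0],[-1,0,0],[-1,0,0.8],[0,0,1],[0,0,0]],"turn":[[0,0,0],[0,0,0],[0,0,0],[0,0,0],[0,0,0],[0,0,0],[0,0,0],[0,0,0],[0,0,0],[0,0,0],[0,0,0],[0,0,0],[0,0,0],[0,0,0],[0,0,0],[0,0,0],[0,0,0],[0,0,0]]}' 1
python3 -c "
from h import *
from cell import *
w=wallpt(-1,.197,.095);print(w);go(w[0],w[1],.018,TH+np.pi/2);up(camera('scene'),1)"
```

```text
time: 35.92
tcp_pos: [0.4966, 0.0644, 0.1372]
ee_rot: [-2.318, -2.118, 0.004]
ft_force: [-1.3, 0.1, 1.0]
width: 0.0855
grasp_force: 0.0
[0.49865096 0.06632356 0.03059418]
t 35.925 tcp [0.4966 0.0644 0.1372] off/20 [0.108 0.111 5.961] in target axes [0.103 0.096 5.961] turn/10deg [-0.015  0.004 -0.045]
1 136 30 lean out of vertical 0.298 y at z=.02,.08 [0.0407 0.0586]
```

```bash
python3 -m creep '{"offset":[[0.1,0.1,0.9],[0,0,1],[0,0,1],[0,0,1],[0,0,1],[0,0,0.7],[0,0,0.36],[0,0,0]],"turn":[[0,0,0],[0,0,0],[0,0,0],[0,0,0],[0,0,0],[0,0,0],[0,0,0],[0,0,0]]}';python3 -m creep '{"offset":[[0,0,0],[0,0,0],[0,0,0],[0,0,0],[0,0,0],[0,0,0]],"turn":[[0,0,0],[0,0,0],[0,0,0],[0,0,0],[0,0,0],[0,0,0]]}' 0 50
python3 - <<'E'
from h import *
from cell import get_obs
p=get_obs()["tcp_pos"];q=carr(p);print(q)
a=np.linspace(.197,1.57,14);y=-.094*np.cos(a);z=.094*np.sin(a)
print(np.c_[np.diff(y),-np.diff(z)].round(4)/.02)
E
```

```text
time: 36.98
tcp_pos: [0.4999, 0.0673, 0.0189]
ee_rot: [-2.318, -2.12, 0.0]
ft_force: [0.0, -0.4, -0.2]
width: 0.0855
grasp_force: 0.0
time: 37.72
tcp_pos: [0.4995, 0.067, 0.0189]
ee_rot: [-2.318, -2.12, 0.001]
ft_force: [-2.5, -0.7, 1.5]
width: 0.0289
grasp_force: 53.7
[ 0.00078966 -0.14389901  0.01892181]
[[ 0.125 -0.48 ]
 [ 0.175 -0.465]
 [ 0.22  -0.445]
 [ 0.265 -0.42 ]
 [ 0.31  -0.39 ]
 [ 0.35  -0.355]
 [ 0.385 -0.315]
 [ 0.415 -0.275]
 [ 0.44  -0.225]
 [ 0.465 -0.18 ]
 [ 0.48  -0.13 ]
 [ 0.49  -0.08 ]
 [ 0.495 -0.025]]
```

```bash
python3 -m creep '{"offset":[[0.12,0,-0.48],[0.18,0,-0.46],[0.22,0,-0.44],[0.27,0,-0.42],[0.31,0,-0.39],[0.35,0,-0.35],[0,0,0]],"turn":[[0,0,0],[0,0,0],[0,0,0],[0,0,0],[0,0,0],[0,0,0],[0,0,0]]}'
python3 -c "
from h import *
from cell import *
print(carr(get_obs()['tcp_pos']))"
```

```text
time: 38.6
tcp_pos: [0.5019, 0.0973, 0.0701]
ee_rot: [-2.317, -2.12, -0.001]
ft_force: [-1.7, 6.1, -8.2]
width: 0.0289
grasp_force: 50.7
[ 0.00074141 -0.11348126  0.07014088]
```

```bash
python3 -m creep '{"offset":[[0.38,0,-0.32],[0.42,0,-0.27],[0.44,0,-0.22],[0.46,0,-0.18],[0.48,0,-0.13],[0.49,0,-0.08],[0.5,0,-0.03],[0.2,0,0],[0,0,0]],"turn":[[0,0,0],[0,0,0],[0,0,0],[0,0,0],[0,0,0],[0,0,0],[0,0,0],[0,0,0],[0,0,0]]}'
python3 -c "
from h import *
from cell import *
print(carr(get_obs()['tcp_pos']))"
```

```text
time: 39.72
tcp_pos: [0.5073, 0.1621, 0.0952]
ee_rot: [2.317, 2.119, -0.006]
ft_force: [-5.5, -4.2, 1.6]
width: 0.0287
grasp_force: 49.1
[ 0.00077337 -0.04851081  0.0951917 ]
```

```bash
python3 -m creep '{"offset":[[0.15,0,0],[0,0,0]],"turn":[[0,0,0],[0,0,0]]}'; python3 -m creep '{"offset":[[0,0,0],[0,0,0],[0,0,0],[0,0,-0.8],[0,0,-1],[-0.5,0,-0.6],[-1,0,0],[-1,0,0],[-0.2,0,0],[0,0,0]],"turn":[[0,0,0],[0,0,0],[0,0,0],[0,0,0],[0,0,0],[0,0,0],[0,0,0],[0,0,0],[0,0,0],[0,0,0]]}' 0.75
python3 -m creep '{"offset":[[0,0,0],[0,0,0],[0,0,0],[0,0,0.6],[0,0,1],[0,0,0.4],[0,0,0]],"turn":[[0,0,0],[0,0,0],[0,0,0],[0,0,0],[0,0,0],[0,0,0],[0,0,0]]}' 0
python3 - <<'E'
from h import *
from cell import get_obs,camera
o=get_obs();print(carr(o["tcp_pos"]).round(4),o["width"])
for n in("scene","top"):
    q=carr(cloud(camera(n))).reshape(-1,3)
    for s in(1,-1):
        m=(abs(q[:,0])<.02)&(s*q[:,1]>.03)&(s*q[:,1]<.075)&(q[:,2]>.085)&(q[:,2]<.13)
        if m.sum():print(n,s,m.sum(),np.median(q[m],0).round(4),np.percentile(q[m],[5,95],0).round(4).tolist())
E
```

```text
time: 39.98
tcp_pos: [0.5076, 0.1651, 0.0951]
ee_rot: [2.318, 2.119, -0.005]
ft_force: [-6.2, -3.5, 0.8]
width: 0.0278
grasp_force: 49.2
time: 41.22
tcp_pos: [0.5041, 0.1124, 0.1426]
ee_rot: [2.319, 2.119, 0.001]
ft_force: [0.1, 0.9, -0.5]
width: 0.0638
grasp_force: 0.0
time: 42.1
tcp_pos: [0.5033, 0.1123, 0.1016]
ee_rot: [-2.318, -2.12, 0.002]
ft_force: [-0.0, 0.4, 0.5]
width: -0.0001
grasp_force: 0.0
[ 0.0009 -0.0984  0.1016] -5.9630385986983725e-05
scene 1 73 [-0.0095  0.0552  0.115 ] [[-0.0155, 0.0496, 0.0886], [0.0104, 0.0585, 0.1248]]
scene -1 85 [-0.0065 -0.0564  0.1098] [[-0.0151, -0.0635, 0.0874], [0.0116, -0.0527, 0.1231]]
top 1 78 [-0.0014  0.0503  0.1192] [[-0.0145, 0.0467, 0.0923], [0.0132, 0.0561, 0.1238]]
```

```bash
python3 -m creep '{"offset":[[0.5,0,0],[0.5,0,0],[0.2,0,0],[0.15,0,0],[0.15,0,0],[0,0,0]],"turn":[[0,0,0],[0,0,0],[0,0,0],[0,0,0],[0,0,0],[0,0,0]]}'; python3 -c "
from h import *
from cell import *
print(carr(get_obs()['tcp_pos']))"
```

```text
time: 42.95
tcp_pos: [0.5065, 0.1424, 0.1023]
ee_rot: [-2.318, -2.12, -0.0]
ft_force: [0.0, -0.5, -0.7]
width: 0.0001
grasp_force: 0.0
[ 0.00162343 -0.06816198  0.10231003]
```

```bash
python3 -m creep '{"offset":[[0.1,0,0],[0.1,0,0],[0.1,0,0],[0,0,0]],"turn":[[0,0,0],[0,0,0],[0,0,0],[0,0,0]]}'; python3 -c "
from h import *
from cell import *
print(carr(get_obs()['tcp_pos']))"
```

```text
time: 43.45
tcp_pos: [0.5067, 0.1453, 0.1023]
ee_rot: [2.319, 2.116, -0.006]
ft_force: [-0.6, -5.9, 3.6]
width: 0.0001
grasp_force: 3.2
[ 0.00157199 -0.06528646  0.10227117]
```

```bash
python3 -m creep '{"offset":[[0.15,0,0],[0.15,0,0],[0.15,0,0],[0,0,0]],"turn":[[0,0,0],[0,0,0],[0,0,0],[0,0,0]]}'; python3 -c "
from h import *
from cell import *
print(carr(get_obs()['tcp_pos']))"
```

```text
time: 43.95
tcp_pos: [0.5066, 0.1457, 0.1023]
ee_rot: [2.32, 2.106, -0.024]
ft_force: [-0.7, -22.3, 12.3]
width: -0.0
grasp_force: 11.1
[ 0.00144985 -0.06486882  0.10234146]
```

Both walls are on their stops: the right read 22 N with no motion, and the two contacts lie symmetrically at half the 135 mm spacing. I retreat and take a final look.

```bash
python3 -m creep '{"offset":[[-0.8,0,0],[-0.3,0,-0.8],[0,0,-1],[0,0,-1],[0,0,-1],[0,0,-1],[0,-1,-1],[0,-1,-1],[0,-1,0],[-1,-1,0],[-1,-1,0],[-1,-1,0],[0,0,0],[0,0,0]],"turn":[[0,0,0],[0,0,0],[0,0,0],[0,0,0],[0,0,0],[0,0,0],[0,0,0],[0,0,0],[0,0,0],[0,0,0],[0,0,0],[0,0,0],[0,0,0],[0,0,0]]}'
python3 - <<'E'
from h import *
from cell import camera
c=camera("scene");t=camera("top")
a=cv2.resize(c["frame"][140:280,225:445],None,fx=3.6,fy=3.6,interpolation=cv2.INTER_CUBIC)[:,:792]
b=cv2.resize(t["frame"][110:270,205:490],None,fx=2.7,fy=2.7,interpolation=cv2.INTER_CUBIC)
m=np.zeros((600,792,3),np.uint8);m[:330,:a.shape[1]]=cv2.resize(a,None,fx=330/504,fy=330/504)[:330] if 0 else a[:330];b=cv2.resize(b,None,fx=.62,fy=.62);m[330:330+b.shape[0],:b.shape[1]]=b
cv2.imwrite("pics/end.png",m)
P=carr(cloud(t)).reshape(-1,3);W=cloud(t)
for s in(1,-1):
    q=P[(abs(P[:,0])<.02)&(s*P[:,1]>.03)&(s*P[:,1]<.08)&(P[:,2]>.085)&(P[:,2]<.13)];print("tab",s,len(q),np.median(q,0).round(4) if len(q) else "")
for x in(-.0475,.0475):
    q=P[(np.hypot(P[:,0]-x,P[:,1])<.03)&(P[:,2]>.104)&(P[:,2]<.12)];print("jar",len(q),q.mean(0).round(4) if len(q) else "")
q=W[(np.hypot(W[...,0]-.509,W[...,1]+.085)<.04)&(W[...,2]>.085)&(W[...,2]<.1)];print("shaker",len(q),q.mean(0))
E
```

```text
time: 45.7
tcp_pos: [0.3821, 0.0875, 0.2392]
ee_rot: [2.317, 2.121, 0.005]
ft_force: [0.1, 0.7, 1.3]
width: 0.0002
grasp_force: 0.0
tab 1 78 [-0.0015  0.05    0.1203]
tab -1 70 [-0.0009 -0.0522  0.1195]
jar 264 [-0.0471 -0.0019  0.1125]
jar 261 [ 0.047  -0.0005  0.1125]
shaker 303 [ 0.50940724 -0.08572963  0.09298282]
```

View pics/end.png

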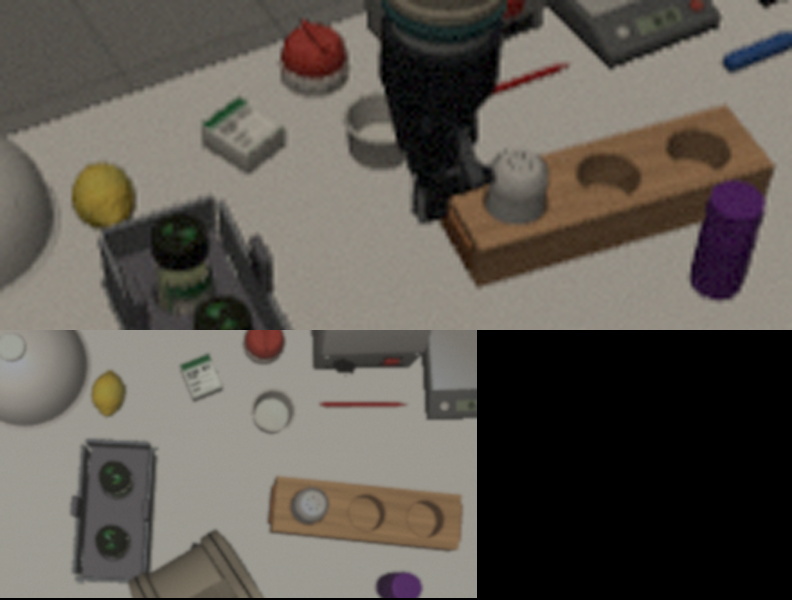

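The top view shows both jars in the wells at (116,478) and (112,541), both walls upright at x≈78 and 152, the shaker at (310,504) and the bystanders in place. Nothing is touching the robot.

```bash
python3 -c "
from cell import *
print(hand_in())"
```

```text
the job is handed in; nothing more can be done
None
```

I handed the job in at about 46 s of the 67 s limit: both jars stand fully down in the carrier wells, both side walls are upright against their stops, and the shaker and bystanders were left where they were.

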